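# Twist a spring channel nut into the strut channel

## Task

Fit the spring channel nut to the strut channel on the wooden board, midway between the two clips: lower it lengthwise through the slot, press it gently down against its spring, twist it ninety degrees so that it lies across under the lips, then let it spring up so that its grooves catch them, and let go. Use no more force than the spring asks for: do not squash the spring solid and do not ram the channel.

Things in the scene. Friction and masses are not known exactly. Their poses are not given: they have to be found in the camera images.
- nut: Spring channel nut with handle, loose, 0.14-0.23 kg, 67 mm high, standing upright. Origin: underside centre; z up, x along the nut. Steel nut with round ends 38 x 20 x 8 mm (lowest 2 mm: 1 mm narrower all round); on its top, 3 mm high, a 20 mm square in the middle and a tooth at each end, 6.5 mm wide grooves between. Above: stem, spring, washer, handle. Turns either way; half a turn is the same.
- handle (a point): Middle of the nut's black wing handle, 51 mm above the nut's underside on its axis. The wing is 12 mm thick (nut's y), 34 mm wide (nut's x: it points along the nut) and 32 mm tall (35 to 67 mm above the underside); axes as the nut's. A tall stirrer stands on the bench left of the nut (y above 0.24 m), its motor overhanging: pass in front of it.
- washer (a joint): How far the sliding washer (32 mm diameter, 4 mm thick; at 0 its underside is 13 mm above the nut's underside) is pushed up the stem, m. The spring pushes it down with 4 N at 0, plus 0.9 N per mm. Too wide for the slot, it rests on the lip tops while the handle is pressed down. From 6 mm the nut is clear below the lips and can turn (aim at 8); beyond 10 mm it counts as squashed. Locked: 3 mm.
- board: Wooden board 100 (x) x 210 (y) x 12 mm fixed on the bench; origin: centre of its underside, z up. On it, exactly along its y, a metal strut channel 180 mm long, 48 wide, 41 high; slot 23 mm wide along its top between lips 8 mm deep; inside 42 mm wide, floor 38 mm below the lip tops. Two flat clips with a screw head bridge the slot at y = -46 and +46 mm, each 26 mm long, up to 7 mm above the lips.
- lips (a point): Nominal point midway between the clips (y) in the slot's mouth, 58 mm above the board's origin; axes as the board's. It moves with the board only: the channel itself lies on packing in slotted holes, so the true lip tops are up to 5 mm higher or lower than this point and the true middle of the slot up to 4 mm to either side of it in x. Find both by feel or sight; 30 N on the channel is too much.
There are look-alikes about, which are no part of the job. What is meant by the nut is not green, and is the larger of those in its own colour.

How it is judged (in metres and radians):
On the way, in this order (a step that is already met when the one before it is completed fails the run):
1. the nut is lengthwise in the slot, below the lip tops, between the clips (z of nut in the frame of board between 0.02 and 0.0512 m and horizontal distance between nut and lips below 0.02 m and angle between the x axis of nut and the y axis of board, either way round below 0.2 rad), for 0.1 s.
2. the nut is pressed down against its spring and turned across the channel (value of joint washer above 0.005 m and angle between the x axis of nut and the x axis of board, either way round below 0.25 rad and z of nut in the frame of board below 0.047 m and horizontal distance between nut and lips below 0.02 m), for 0.1 s.
At the end, for the whole second after the job is handed in: The nut stands released and at rest in the channel, upright within 0.1 rad, across the channel within 0.2 rad, its axis within 15 mm of the nominal midpoint between the clips, sprung up so that the lips sit in its grooves (washer 1.8 to 4.5 mm up the stem) (value of joint washer between 0.0018 and 0.0045 m and angle between the x axis of nut and the x axis of board, either way round below 0.2 rad and angle between nut's own z axis and vertical below 0.1 rad and z of nut in the frame of board between 0.034 and 0.05 m and horizontal distance between nut and lips below 0.015 m and linear speed of nut below 0.02 m/s and contact force between the fingers and nut below 0.1 N); the robot touches nothing.
It fails at once if the spring is squashed (washer more than 10 mm up) (value of joint washer above 0.01 m).
It fails at once if the nut is rammed against the channel or board with more than 30 N (contact force between nut and board above 30 N).
It also fails if it takes over 58 s, if anything falls off the work surface, if the arm or the gripper's body presses on something with over 40 N, if the wrist force passes 120 N, or if a joint passes its speed limit or range.

## Robot

A 7-joint arm with a two-finger parallel gripper is mounted at the origin on a cart in front of the work surface, level with it; the furniture and walls round the work are solid. World frame = base frame: x ahead of the robot, y to its left, z up, the work surface at z = 0. Lengths are in m, angles in degrees, forces in N, time in s.
With the tool pointing down it reaches from about 0.425 to 0.875 m from the base axis. Payload 4.7 kg.
Tool frame: the origin (TCP) lies on the centre line of the jaws, within the pads' length; the fingertips stand arm.tcp_to_tips ahead of it and the grasp point (between the pads) lies 2 mm behind it (arm.tcp_to_tips is the distance from the TCP to the fingertips, in m); z points along the fingers, y is the line along which they close (so a half turn about z gives the same grasp; the last joint's range is limited). The gripper opens to 87 mm and grips with 3 to 60 N. Pads are 19 mm wide; open, the fingers measure 117 mm over their backs; the gripper's body (75 mm by 190 mm) begins 51 mm behind the grasp point.
Start: joints at [-76.541, 18.392, -4.016, 83.108, 1.295, 78.541, -3.26], TCP at [0.142, 0.634, 0.24] pointing down, gripper open.
Joint ranges: [-163.93, 163.93], [-17.29, 119.83], [-79.2, 71.16], [3.27, 140.29], [-89.18, 269.18], [5.43, 117.66], [-154.24, 154.24]. Speed limits (degrees/s): [147.25, 147.25, 180, 180, 180, 180, 180].

## Interface

Orientations are given as [roll, pitch, yaw] about the fixed x, y, z axes, in that order (R = Rz(yaw) Ry(pitch) Rx(roll)).
In Python, from cell import arm gives the robot as it stands. The module is installed in compiled form; this text tells all that it offers.
- The arm moves only by the tool apply_moves, never from a script. Its argument "increments" is a list of rows, each an object with "travel": the shift along the tool's x, y, z in mm, a list of three; "rot": the turn, a rotation vector about the tool's x, y, z in rad, a list of three. In form: [{"travel": [x, y, z], "rot": [rx, ry, rz]}, ...]. A call has exactly 10 rows; each row is the pose to reach, as a shift and turn from the pose commanded when the call began, along the tool's axes at that moment; what a row does not reach only later rows make up. A row lasts 1/12 s, in which the tool goes at most 41.7 mm and 7.16 degrees, less where a joint would pass 70% of its speed; a pose out of reach is approached as far as the arm can. A call with a gripper value outside its range is refused whole. "hand" is the finger opening in mm, from 0 to 87, set as the call begins (left out, the last holds). The fingers move at their own pace and stop on an object; "squeeze" is the grip in N (left out, the last holds). Time passes only in rows, so rows that repeat a pose let the fingers close, or fill a call up. It gives the time, the measured TCP pose, the force, the opening and the grip force at its end, in the units of the state.
- arm.get_obs(): the state, without advancing time (a new reading comes with each control period).
- arm.get_image(name): name is "scene" or "side" or "wrist"; returns the picture (400x640x3 uint8, blue, green, red); there is no depth.
- arm.camera_info(name): a dict with "K" (3x3 intrinsics, pixels), "k1" (the pictures are not rectified: a ray, as slopes to the right and down, at radius r is drawn at 1 + k1 r^2 times it, then the intrinsics apply), "R" (3x3) and "t" (3): a world point X has camera coordinates R X + t. Camera axes: x right, y down, z forward; pixel columns grow to the right and rows downward; lengths in m; the calibration is good to about 2 mm. A picture is of the moment at which its call begins: read the wrist's pose just before it. camera_info takes no time and is no camera call; for the wrist camera it gives the pose at the moment of the call.
- arm.sign_off(): hands the job in; it is judged then, once.
Trained networks look in the newest picture that a camera, given by its name, has taken for a name from the list of things; names that differ only in an ending like _2 or _b are one class to them, and where a whole thing is asked for, a point or a joint stands for the part that bears it (a point fixed in the world has none). Each returns a list of dicts, best first, with "confidence" (0 to 1); they miss things now and then, are a little off and sometimes report something else, mostly with a low value. They report only what shows in the picture. A call takes as long as a camera call. They do not tell look-alikes from the thing itself.
- arm.cut_out(thing, camera): "mask" (400x640 bool, what is visible of it) and "extent" ([left, top, right, bottom] in pixels, round what is visible of it).
- arm.spot_point(thing, camera): "xy" ([column, row] in pixels: a listed point, or the origin of a listed thing).
The state is a dict: "time_s": time; "joint_positions": joint angles; "joint_velocities": joint speeds; "joint_torque": joint torques, N m; "ee_pos": TCP position; "eef_rot": TCP orientation; "contact_force": force on the tool from outside, world axes, zero at the start; "ft_torque": the same for the moment, N m; "opening": opening from 0.0 (shut) to 1.0 (fully open); "grasp_force": force on a finger pad.
Only numpy, scipy, OpenCV 4.12 (cv2) and the standard library are available. Lean on these libraries where they do the work, as an engineer would, in place of code of your own. Each camera call takes 0.05 s, during which the arm holds its last target. There are 200 camera calls.

## Working session

There is one attempt and no reset: what is moved stays moved. The work goes in short steps, Python scripts to look and compute and a tool call to move; the robot and the scene stay as the last step left them, time stands still between calls to the robot, and variables do not carry over. Pictures are saved under pics/ and viewed, at most 10 in all, crops included, and the job is handed in when it is done.

Besides the shell and the picture viewer there is one more tool, called after ">>>" as a command line: name --argument value ..., lists and objects as JSON in quotes. apply_moves: Moves the arm, as the interface text tells. Its arguments: {"type":"object","properties":{"increments":{"type":"array"},"hand":{"type":"number"},"squeeze":{"type":"number"}},"required":["increments"]}

```bash
mkdir -p pics; cat > h.py <<'E'
import numpy as np, cv2
from cell import arm
def ray(cam,uv,info=None):
    c=info or arm.camera_info(cam); K=np.array(c["K"]);R=np.array(c["R"]);t=np.array(c["t"])
    d=np.array([(uv[0]-K[0,2])/K[0,0],(uv[1]-K[1,2])/K[1,1]]); s=d.copy()
    for _ in range(20): s=d/(1+c["k1"]*(s@s))
    v=R.T@np.array([s[0],s[1],1.]); return -R.T@t, v/np.linalg.norm(v)
def tri(rays):
    A=np.zeros((3,3));b=np.zeros(3)
    for o,v in rays:
        P=np.eye(3)-np.outer(v,v);A+=P;b+=P@o
    x=np.linalg.solve(A,b); return x,[np.linalg.norm((np.eye(3)-np.outer(v,v))@(x-o)) for o,v in rays]
def atz(r,z): o,v=r; return o+v*(z-o[2])/v[2]
def proj(cam,X,info=None):
    c=info or arm.camera_info(cam); K=np.array(c["K"]);p=np.array(c["R"])@np.array(X)+np.array(c["t"])
    s=p[:2]/p[2]; s=s*(1+c["k1"]*(s@s)); return K[0,0]*s[0]+K[0,2],K[1,1]*s[1]+K[1,2]
E
python3 - <<'E'
from h import *
for c in ["scene","side","wrist"]:
    cv2.imwrite(f"pics/{c}0.png",arm.get_image(c))
    for th in ["nut","handle","board","lips"]:
        print(c,th,[(np.round(d["xy"],1).tolist(),round(d["confidence"],2)) for d in arm.spot_point(th,c)])
    print(arm.camera_info(c)["R"],arm.camera_info(c)["t"],arm.camera_info(c)["K"][0][0])
o=arm.get_obs();print(o["ee_pos"],o["eef_rot"],o["time_s"],arm.tcp_to_tips)
a=[cv2.imread(f"pics/{c}0.png") for c in ["scene","side"]]
E
```

```text
scene nut [([300.1, 241.9], 0.63), ([281.8, 224.9], 0.61), ([336.2, 247.3], 0.55), ([343.3, 192.1], 0.23)]
scene handle [([338.2, 229.9], 0.73), ([284.1, 203.6], 0.6)]
scene board [([346.3, 192.1], 0.77), ([299.7, 241.1], 0.34)]
scene lips [([346.4, 174.2], 0.72)]
[[-0.90431159 -0.42684862  0.00456063]
 [-0.23223913  0.48299599 -0.84426291]
 [ 0.35816969 -0.76453589 -0.53590983]] [0.45781777 0.15708041 0.68555122] 388.83080415991
side nut [([371.5, 255.8], 0.81), ([319.3, 257.0], 0.78), ([291.6, 237.4], 0.66)]
side handle [([290.7, 216.6], 0.98), ([371.4, 239.2], 0.9), ([323.4, 233.5], 0.75)]
side board [([360.5, 204.2], 0.8)]
side lips [([362.5, 179.4], 0.96)]
[[-0.95818395 -0.28613036 -0.00359667]
 [-0.117258    0.40407301 -0.90718001]
 [ 0.26102506 -0.86882358 -0.42072735]] [0.49670389 0.12273094 0.72744039] 479.82448433888595
wrist nut []
wrist handle []
wrist board []
wrist lips []
[[ 2.17911798e-01  9.75968422e-01  2.96661163e-04]
 [ 9.39459009e-01 -2.09842409e-01  2.70892846e-01]
 [ 2.64445115e-01 -5.87520461e-02 -9.62609463e-01]] [-0.65082608 -0.03460329  0.39011338] 299.4234370524094
[0.14237308 0.63422599 0.23959855] [1.79994361e+02 2.70158131e-03 1.67350482e+02] 0.75 0.017
```

View pics/scene0.png

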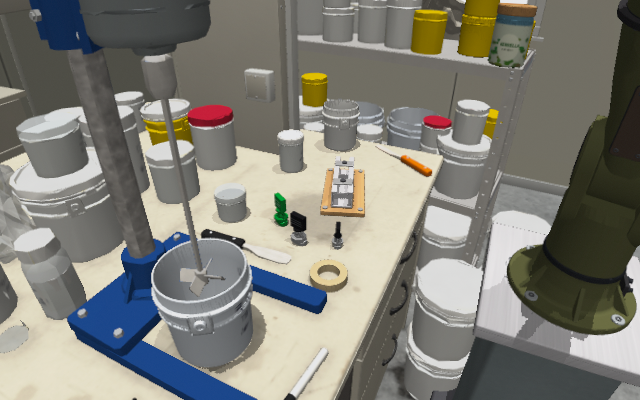

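View pics/side0.png

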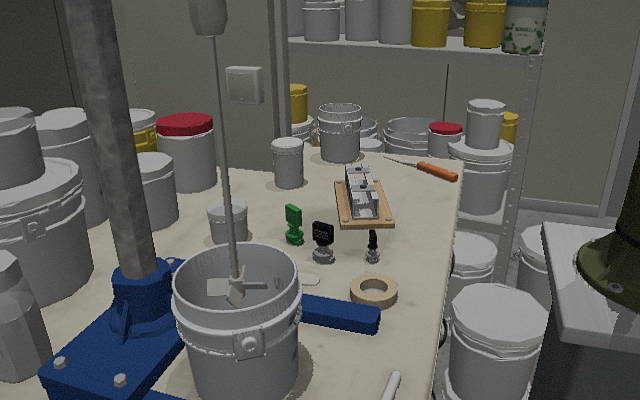

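The scene view shows two black nuts: a larger one at (299,228) and a smaller one at (337,235). There is also a green one at (281,210), and the board is at (345,190). In the side view the larger black nut is at (322,242), the smaller at (372,246) and the board at (363,200). Next I triangulate them.

```bash
python3 - <<'E'
from h import *
R=lambda c,u:ray(c,u)
def p(n,a,b):
    x,r=tri([R("scene",a),R("side",b)]);print(n,x.round(4),np.round(r,4))
p("big org",(300.1,241.9),(319.3,257));p("small org",(336.2,247.3),(371.5,255.8));p("small handle",(338.2,229.9),(371.4,239.2))
p("lips",(346.4,174.2),(362.5,179.4));p("board",(346.3,192.1),(360.5,204.2))
for c in ["scene","side"]:
    im=cv2.imread(f"pics/{c}0.png")
    arm.get_image(c)
    for th in ["nut","board"]:
        for d in arm.cut_out(th,c):
            m=d["mask"];ys,xs=np.nonzero(m);print(c,th,round(d["confidence"],2),np.round(d["extent"]),m.sum(),im[m].mean(0).round())
crop=[cv2.resize(cv2.imread("pics/scene0.png")[140:260,255:395],None,fx=2.8,fy=4.5,interpolation=2),cv2.resize(cv2.imread("pics/side0.png")[150:270,275:415],None,fx=2.8,fy=4.5,interpolation=2)]
cv2.imwrite("pics/crop.png",np.hstack(crop));print(crop[0].shape)
E
```

```text
big org [ 0.5162  0.0797 -0.0069] [0.0066 0.0066]
small org [0.425  0.1005 0.0247] [0.005 0.005]
small handle [0.4369 0.0585 0.0316] [0.0022 0.0022]
lips [ 0.497  -0.1309  0.053 ] [0.0037 0.0037]
board [ 0.5079 -0.1651 -0.0186] [0.0039 0.0039]
scene nut 0.77 [275. 196. 289. 225.] 354 [ 46. 103.  25.]
scene nut 0.72 [331. 224. 344. 251.] 177 [70. 71. 72.]
scene nut 0.69 [292. 217. 306. 246.] 401 [56. 56. 57.]
scene board 0.89 [321. 156. 365. 216.] 2152 [135. 163. 185.]
side nut 0.79 [310. 225. 335. 263.] 718 [42. 42. 42.]
side nut 0.78 [284. 202. 303. 244.] 607 [38. 69. 31.]
side nut 0.62 [366. 228. 378. 264.] 312 [50. 51. 51.]
side board 0.78 [334. 165. 397. 226.] 2760 [101. 114. 125.]
(540, 392, 3)
```

View pics/crop.png

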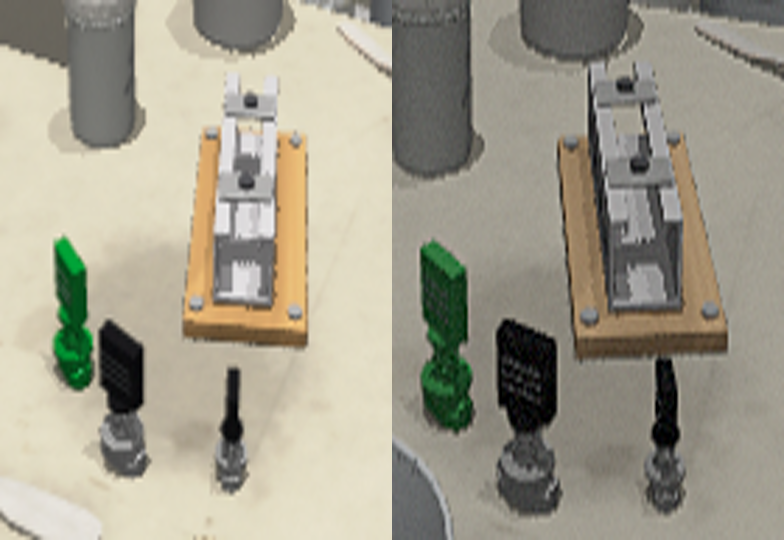

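The crop shows the big nut's wing nearly face-on and the small nut's wing edge-on. The board runs roughly along y. Before travelling I locate the stirrer.

```bash
python3 - <<'E'
from h import *
R=lambda c,u:ray(c,u)
def p(n,a,b):
    x,r=tri([R("scene",a),R("side",b)]);print(n,x.round(3),np.round(r,4))
p("shaft low",(197,265),(234,272));p("shaft hi",(162,100),(213,45));p("leg",(326,295),(378,318));p("col",(145,250),(135,270));p("colhi",(85,60),(80,50))
p("big top",(293,217),(313,222));p("motor low",(157,55),(205,30))
p("tape",(328,275),(373,292));p("bucket rim",(200,245),(237,258))
for c,u in [("scene",(299,244)),("side",(323,261)),("scene",(337,248)),("side",(372,262)),("scene",(281,224)),("side",(295,242))]: print(c,u,atz(R(c,u),0.003).round(4))
for c,ms in [("scene",[(292,217),(306,246),(331,224),(344,251)]),("side",[(310,225),(335,263),(366,228),(378,264)])]:
    pass
# projected height of 67mm post at each nut
for X in [(0.52,0.083),(0.44,0.065)]:
    for c in ["scene","side"]:
        a=np.array(proj(c,(*X,0)));b=np.array(proj(c,(*X,.067)));print(X,c,a.round(1),b.round(1),(a-b).round(1))
E
```

```text
shaft low [0.518 0.36  0.147] [0.0002 0.0002]
shaft hi [0.515 0.361 0.372] [0.0021 0.0021]
leg [ 0.397  0.199 -0.007] [0.0015 0.0015]
col [0.676 0.322 0.091] [0.0045 0.0045]
colhi [0.745 0.276 0.365] [0.0156 0.0156]
big top [0.518 0.103 0.07 ] [0.0063 0.0063]
motor low [0.555 0.315 0.392] [0.0159 0.0159]
tape [0.411 0.162 0.006] [0.0008 0.0008]
bucket rim [0.532 0.331 0.149] [0.0057 0.0057]
scene (299, 244) [0.5016 0.1031 0.003 ]
side (323, 261) [0.5087 0.0975 0.003 ]
scene (337, 248) [0.4273 0.0816 0.003 ]
side (372, 262) [0.4321 0.0783 0.003 ]
scene (281, 224) [0.5688 0.0589 0.003 ]
side (295, 242) [0.574  0.0528 0.003 ]
(0.52, 0.083) scene [295.7 237.3] [294.7 210.5] [ 0.9 26.7]
(0.52, 0.083) side [319.2 257. ] [318.5 221. ] [ 0.7 36. ]
(0.44, 0.065) scene [334.4 242.8] [335.3 215.8] [-0.9 27. ]
(0.44, 0.065) side [369.  258.6] [370.1 222.4] [-1.2 36.2]
```

>>> apply_moves --increments '[{"travel":[-15,-17,0],"rot":[0,0,0]},{"travel":[-37,-42,0],"rot":[0,0,0]},{"travel":[-62,-71,0],"rot":[0,0,0]},{"travel":[-88,-100,0],"rot":[0,0,0]},{"travel":[-112,-130,0],"rot":[0,0,0]},{"travel":[-138,-160,0],"rot":[0,0,0]},{"travel":[-162,-188,0],"rot":[0,0,0]},{"travel":[-186,-215,0],"rot":[0,0,0]},{"travel":[-206,-238,0],"rot":[0,0,0]},{"travel":[-219,-252,0],"rot":[0,0,0]}]' --hand 50

```text
time_s: 1.88
ee_pos: [0.3027, 0.3371, 0.2399]
eef_rot: [180.0, 0.0, 167.1]
contact_force: [0.4, -0.1, -0.4]
opening: 0.582
grasp_force: 0.0
```

>>> apply_moves --increments '[{"travel":[-15,-16,0],"rot":[0,0,0]},{"travel":[-37,-40,0],"rot":[0,0,0]},{"travel":[-60,-65,0],"rot":[0,0,0]},{"travel":[-84,-91,0],"rot":[0,0,0]},{"travel":[-108,-117,0],"rot":[0,0,0]},{"travel":[-132,-143,0],"rot":[0,0,0]},{"travel":[-155,-168,0],"rot":[0,0,0]},{"travel":[-175,-190,0],"rot":[0,0,0]},{"travel":[-187,-202,0],"rot":[0,0,0]},{"travel":[-189,-204,0],"rot":[0,0,0]}]'

```text
time_s: 2.72
ee_pos: [0.4422, 0.0963, 0.24]
eef_rot: [180.0, 0.1, 167.0]
contact_force: [0.3, 0.3, 0.4]
opening: 0.573
grasp_force: 0.0
```

```bash
python3 - <<'E'
from h import *
import pickle
o=arm.get_obs();print(o["ee_pos"],o["eef_rot"],o["joint_positions"])
info=arm.camera_info("wrist");im=arm.get_image("wrist");cv2.imwrite("pics/w1.png",im);pickle.dump(info,open("w1.pkl","wb"))
for th in ["nut","handle","board","lips"]:
    print(th,[(np.round(d["xy"],1).tolist(),round(d["confidence"],2),atz(ray("wrist",d["xy"],info),{"nut":0,"handle":.051,"board":0,"lips":.058}[th])[:2].round(4).tolist()) for d in arm.spot_point(th,"wrist")])
E
```

```text
[0.44221813 0.09625306 0.23998863] [1.79995222e+02 8.23973218e-02 1.66995513e+02] [-45.87467473  -7.79701378  27.88218809 110.52613432   3.78344016
  76.33066334  57.89296267]
nut [([325.4, 224.2], 0.95, [0.5119, 0.0884]), ([296.0, 172.0], 0.6, [0.4328, 0.0669])]
handle [([329.9, 237.7], 0.87, [0.5113, 0.0932]), ([304.0, 294.5], 0.76, [0.5804, 0.0441]), ([295.9, 178.8], 0.57, [0.4321, 0.071])]
board [([172.2, 247.3], 0.93, [0.4976, -0.1299])]
lips []
```

View pics/w1.png

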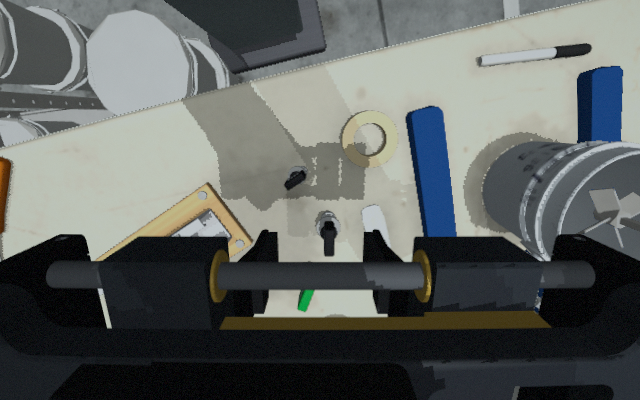

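The wrist view shows the target nut at (328,230) with its wing nearly along the image vertical, and the smaller black nut at (295,178). The board is turned and partly hidden by the gripper at lower left (200,220). I move ahead for an unobstructed view of both.

>>> apply_moves --increments '[{"travel":[-14,-7,0],"rot":[0,0,0]},{"travel":[-38,-18,0],"rot":[0,0,0]},{"travel":[-64,-31,0],"rot":[0,0,0]},{"travel":[-92,-44,0],"rot":[0,0,0]},{"travel":[-120,-57,0],"rot":[0,0,0]},{"travel":[-146,-70,0],"rot":[0,0,0]},{"travel":[-168,-80,0],"rot":[0,0,0]},{"travel":[-182,-87,0],"rot":[0,0,0]},{"travel":[-182,-87,0],"rot":[0,0,0]},{"travel":[-182,-87,0],"rot":[0,0,0]}]'

```text
time_s: 3.8
ee_pos: [0.599, -0.0238, 0.2389]
eef_rot: [-180.0, -0.1, 167.4]
contact_force: [-0.8, -0.8, -1.1]
opening: 0.574
grasp_force: 0.0
```

```bash
python3 - <<'E'
from h import *
import pickle
o=arm.get_obs();print(o["ee_pos"],o["eef_rot"],np.round(o["joint_positions"],1))
info=arm.camera_info("wrist");im=arm.get_image("wrist");cv2.imwrite("pics/w2.png",im);pickle.dump(info,open("w2.pkl","wb"))
for th in ["nut","handle","board","lips"]:
    print(th,[(np.round(d["xy"],1).tolist(),round(d["confidence"],2),atz(ray("wrist",d["xy"],info),{"nut":0,"handle":.051,"board":0,"lips":.058}[th])[:2].round(4).tolist()) for d in arm.spot_point(th,"wrist")])
i1=pickle.load(open("w1.pkl","rb"))
d=arm.spot_point("handle","wrist")
for q in d: print(tri([ray("w",q["xy"],info),ray("w",(329.9,237.7),i1)]))
cv2.imwrite("pics/w2b.png",cv2.resize(im[40:300,60:460],None,fx=2,fy=2,interpolation=2))
E
```

```text
[ 0.59895736 -0.02378436  0.23886086] [-1.79972820e+02 -8.56374492e-02  1.67384922e+02] [-33.4  14.2  39.5  92.   -9.2  77.2  84.6]
nut [([369.0, 146.0], 0.94, [0.5764, 0.0454]), ([398.4, 82.1], 0.71, [0.5087, 0.0937]), ([365.0, 19.5], 0.67, [0.4331, 0.0667]), ([410.4, 78.8], 0.35, [0.5081, 0.1085])]
handle [([410.0, 79.4], 0.88, [0.5112, 0.0926]), ([375.5, 5.5], 0.61, [0.4355, 0.0693]), ([375.5, 150.9], 0.58, [0.5768, 0.0446])]
board [([218.9, 114.3], 0.64, [0.4975, -0.1293])]
lips [([201.6, 119.2], 0.93, [0.5027, -0.1303])]
(array([0.51134898, 0.09295213, 0.05058307]), [np.float64(0.00023126500236606338), np.float64(0.00023126500236606782)])
(array([0.46677254, 0.07483705, 0.13134471]), [np.float64(0.025407335645784512), np.float64(0.025407335645784533)])
(array([ 0.6103735 ,  0.07991233, -0.18292385]), [np.float64(0.0011725582455628999), np.float64(0.00117255824556282)])
```

View pics/w2b.png

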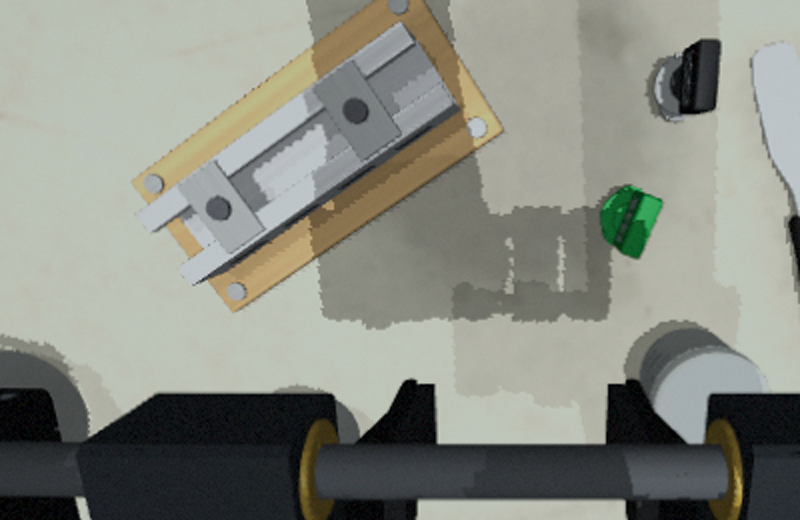

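The handle triangulates to (0.511, 0.093, 0.0506), which matches the nominal 51 mm height, so this is the larger nut. In the crop the nut is at (690,80), and the clip screws are at (355,110) and (218,208). The board's corner screws are at (153,183), (236,290), (478,127) and (399,3). Next I fit the wing yaw and the board pose.

```bash
cat > fit.py <<'E'
from h import *
import pickle
from scipy.optimize import minimize
def fitwing(files,x0):
    data=[]
    for f,box in files:
        im=cv2.imread(f"pics/{f}.png");info=pickle.load(open(f"{f}.pkl","rb"))
        m=np.zeros(im.shape[:2],np.uint8);a,b,c,d=box;m[b:d,a:c]=(im[b:d,a:c].max(2)<75)
        data.append((cv2.resize(m,None,fx=4,fy=4,interpolation=0),info));print(f,m.sum())
    def iou(p):
        x,y,th=p;c,s=np.cos(th),np.sin(th);L=0
        P=[(x+c*u-s*v,y+s*u+c*v,z) for u in(-.017,.017) for v in(-.006,.006) for z in(.035,.067)]
        for m,i in data:
            q=np.array([proj("w",X,i) for X in P]);h=cv2.convexHull((q*4+1.5).astype(np.float32)).astype(int)
            r=np.zeros_like(m);cv2.fillConvexPoly(r,h,1);L-=(r&m).sum()/(r|m).sum()
        return L
    best=min((minimize(iou,[*x0,t],method="Nelder-Mead",options=dict(initial_simplex=[[*x0,t],[x0[0]+.004,x0[1],t],[x0[0],x0[1]+.004,t],[*x0,t+.2]])) for t in np.radians(range(-40,60,10))),key=lambda r:r.fun)
    return best.x,best.fun
E
python3 - <<'E'
from fit import *
for fs in ([("w2",(395,55,425,100))],[("w1",(318,210,342,262))],[("w2",(395,55,425,100)),("w1",(318,210,342,258))]):
    x,f=fitwing(fs,[.511,.093]);print(x[:2].round(4),np.degrees(x[2]).round(1),f)
i=pickle.load(open("w2.pkl","rb"))
S=[atz(ray("w",(u/2+60,v/2+40),i),.015)[:2] for u,v in [(153,183),(236,290),(478,127),(399,3)]]
S=np.array(S);print(S.round(4),S.mean(0).round(4))
d=(S[2]+S[3]-S[0]-S[1])/2;e=(S[3]+S[0]-S[1]-S[2])/2;print(np.linalg.norm(d),np.linalg.norm(e),np.degrees(np.arctan2(d[1],d[0])),np.degrees(np.arctan2(e[1],e[0])))
C=np.array([atz(ray("w",(u/2+60,v/2+40),i),.065)[:2] for u,v in [(355,110),(218,208)]]);g=C[0]-C[1];print(C,C.mean(0),np.linalg.norm(g),np.degrees(np.arctan2(g[1],g[0])))
E
```

```text
w2 718
[0.5113 0.0905] -12.0 -0.8499881319724661
w1 404
[0.51   0.0914] -12.8 -0.8006165055345383
w2 718
w1 404
[0.5105 0.091 ] -12.6 -1.6410103835666452
[[ 0.4952 -0.2293]
 [ 0.5698 -0.2018]
 [ 0.5078 -0.0284]
 [ 0.4329 -0.0561]] [ 0.5014 -0.1289]
0.1841201076221241 0.0796126903851378 109.73612132592436 -159.74850790003126
[[ 0.4887273  -0.08444618]
 [ 0.51976548 -0.16979127]] [ 0.50424639 -0.12711873] 0.09081383749628155 109.98524261162898
```

>>> apply_moves --increments '[{"travel":[8,7,5],"rot":[0,0,0]},{"travel":[24,20,20],"rot":[0,0,0]},{"travel":[44,37,42],"rot":[0,0,0]},{"travel":[65,55,66],"rot":[0,0,0]},{"travel":[84,71,90],"rot":[0,0,0]},{"travel":[99,84,108],"rot":[0,0,0]},{"travel":[108,91,117],"rot":[0,0,0]},{"travel":[111,94,119],"rot":[0,0,0]},{"travel":[111,94,119],"rot":[0,0,0]},{"travel":[111,94,119],"rot":[0,0,0]}]' --hand 40

```text
time_s: 4.93
ee_pos: [0.5128, 0.0907, 0.1218]
eef_rot: [180.0, 0.1, 167.3]
contact_force: [-0.5, -1.0, 1.1]
opening: 0.457
grasp_force: 0.0
```

```bash
python3 - <<'E'
from h import *
o=arm.get_obs();print(o["ee_pos"],o["eef_rot"],np.round(o["joint_positions"],1))
info=arm.camera_info("wrist");im=arm.get_image("wrist");
for th in ["nut","handle"]:
    print(th,[(np.round(d["xy"],1).tolist(),round(d["confidence"],2),atz(ray("wrist",d["xy"],info),{"nut":0,"handle":.051}[th])[:2].round(4).tolist()) for d in arm.spot_point(th,"wrist")])
E
```

```text
[0.5127638  0.09065528 0.12181541] [1.79955781e+02 1.39420911e-01 1.67311354e+02] [-44.7   8.6  34.4 110.8  -5.4  62.   69.3]
nut [([273.0, 118.4], 0.95, [0.4347, 0.0673]), ([292.1, 263.2], 0.77, [0.5722, 0.0498]), ([323.3, 198.7], 0.71, [0.5144, 0.0941])]
handle [([283.9, 301.3], 0.95, [0.5799, 0.0455]), ([322.7, 213.8], 0.84, [0.512, 0.0936]), ([268.1, 119.3], 0.78, [0.4358, 0.0714]), ([92.3, 233.0], 0.43, [0.488, -0.0869])]
```

>>> apply_moves --increments '[{"travel":[0,1,6],"rot":[0,0,0]},{"travel":[0,1,18],"rot":[0,0,0]},{"travel":[0,1,34],"rot":[0,0,0]},{"travel":[0,1,50],"rot":[0,0,0]},{"travel":[0,1,62],"rot":[0,0,0]},{"travel":[0,1,68],"rot":[0,0,0]},{"travel":[0,1,70],"rot":[0,0,0]},{"travel":[0,1,70],"rot":[0,0,0]},{"travel":[0,1,70],"rot":[0,0,0]},{"travel":[0,1,70],"rot":[0,0,0]}]'

```text
time_s: 5.92
ee_pos: [0.5124, 0.0924, 0.0513]
eef_rot: [179.9, 0.1, 167.3]
contact_force: [-0.2, -0.0, 0.1]
opening: 0.463
grasp_force: 0.0
```

>>> apply_moves --increments '[{"travel":[0,0,0],"rot":[0,0,0]},{"travel":[0,0,0],"rot":[0,0,0]},{"travel":[0,0,0],"rot":[0,0,0]},{"travel":[0,0,0],"rot":[0,0,0]},{"travel":[0,0,0],"rot":[0,0,0]},{"travel":[0,0,0],"rot":[0,0,0]},{"travel":[0,0,0],"rot":[0,0,0]},{"travel":[0,0,0],"rot":[0,0,0]},{"travel":[0,0,0],"rot":[0,0,0]},{"travel":[0,0,0],"rot":[0,0,0]}]' --hand 0 --squeeze 30

```text
time_s: 6.75
ee_pos: [0.5118, 0.0921, 0.0507]
eef_rot: [180.0, 0.0, 167.3]
contact_force: [-0.7, -0.9, 2.9]
opening: 0.222
grasp_force: 30.0
```

```bash
python3 - <<'E'
from h import *
o=arm.get_obs();print(o["ee_pos"],o["eef_rot"],np.round(o["joint_positions"],1),o["opening"]*87,o["grasp_force"],o["contact_force"])
E
```

```text
[0.51181915 0.0921028  0.05074701] [1.79995130e+02 1.67957414e-02 1.67345688e+02] [-43.1  14.5  33.4 114.2  -9.8  54.   72.6] 19.331419305512302 30.045369565486908 [-0.68799975 -0.94301692  2.94481369]
```

```bash
python3 - <<'E'
from h import *
im=arm.get_image("wrist");cv2.imwrite("pics/w3.png",cv2.resize(im[140:330,180:460],None,fx=2.8,fy=2.8,interpolation=2))
s=arm.get_image("side");cv2.imwrite("pics/s3.png",s)
o=arm.get_obs();print(o["opening"]*87,o["grasp_force"])
a=cv2.resize(s[190:290,270:400],None,fx=3,fy=3,interpolation=2)
b=cv2.resize(im[150:320,200:440],None,fx=1.65,fy=1.65,interpolation=2)[:280];b=cv2.copyMakeBorder(b,0,300-b.shape[0],0,0,cv2.BORDER_CONSTANT)
cv2.imwrite("pics/m3.png",np.hstack([a,b]))
E
```

```text
19.005577728583873 30.05020558834076
```

View pics/m3.png

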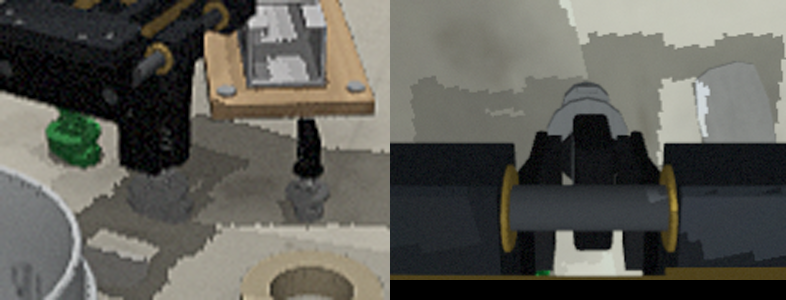

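The fingers hold the wing square, at (590,180) in the right half. The opening reads 19 mm though, so I lift a little and check the hold.

>>> apply_moves --increments '[{"travel":[0,0,-2],"rot":[0,0,0]},{"travel":[0,0,-8],"rot":[0,0,0]},{"travel":[0,0,-18],"rot":[0,0,0]},{"travel":[0,0,-32],"rot":[0,0,0]},{"travel":[0,0,-48],"rot":[0,0,0]},{"travel":[0,0,-62],"rot":[0,0,0]},{"travel":[0,0,-74],"rot":[0,0,0]},{"travel":[0,0,-80],"rot":[0,0,0]},{"travel":[0,0,-80],"rot":[0,0,0]},{"travel":[0,0,-80],"rot":[0,0,0]}]'

```text
time_s: 7.68
ee_pos: [0.5115, 0.0924, 0.1306]
eef_rot: [180.0, 0.0, 167.4]
contact_force: [0.1, -0.8, -0.9]
opening: 0.222
grasp_force: 30.0
```

```bash
python3 - <<'E'
from h import *
o=arm.get_obs();print(o["ee_pos"],o["eef_rot"],o["opening"]*87,o["grasp_force"],o["contact_force"],o["ft_torque"])
R=[]
for c in ["side","scene"]:
    arm.get_image(c)
    for th in ["nut","handle"]:
        for d in arm.spot_point(th,c): print(c,th,np.round(d["xy"],1),round(d["confidence"],2))
print([ [np.round(proj(c,(.512,.092,z)),1) for z in (.079,.13)] for c in ("side","scene")])
E
```

```text
[0.51154037 0.09238301 0.13061299] [1.79972112e+02 3.28120613e-03 1.67361652e+02] 19.350076555357198 29.979456961154938 [ 0.05270648 -0.81215578 -0.92305115] [-0.00981593  0.02177077  0.00832947]
side nut [293.1 239.3] 0.91
side nut [318.6 213.4] 0.74
side handle [294.5 215.4] 0.85
side handle [370.8 238.1] 0.65
side handle [322.8 189.2] 0.59
scene nut [282.2 226.2] 0.86
scene nut [298.7 211.7] 0.55
scene nut [334.1 246.7] 0.53
scene nut [345.5 171.8] 0.45
scene handle [280.8 204. ] 0.85
scene handle [298.9 185.6] 0.84
scene handle [339.2 228.7] 0.56
[[array([321.4, 217.3]), array([320.9, 187.3])], [array([296. , 208.7]), array([295.3, 186.1])]]
```

>>> apply_moves --increments '[{"travel":[-2,-9,-10],"rot":[0,0,0.08]},{"travel":[-6,-30,-20],"rot":[0,0,0.19]},{"travel":[-10,-56,-30],"rot":[0,0,0.31]},{"travel":[-16,-84,-30],"rot":[0,0,0.43]},{"travel":[-21,-112,-30],"rot":[0,0,0.55]},{"travel":[-26,-140,-30],"rot":[0,0,0.67]},{"travel":[-32,-170,-30],"rot":[0,0,0.79]},{"travel":[-37,-196,-30],"rot":[0,0,0.9]},{"travel":[-40,-213,-30],"rot":[0,0,0.98]},{"travel":[-41,-217,-30],"rot":[0,0,1.005]}]'

```text
time_s: 8.82
ee_pos: [0.5033, -0.1328, 0.1606]
eef_rot: [-180.0, 0.1, 109.3]
contact_force: [-0.4, -0.0, -2.0]
opening: 0.223
grasp_force: 30.0
```

```bash
python3 - <<'E'
from h import *
import pickle
o=arm.get_obs();print(o["ee_pos"],o["eef_rot"],np.round(o["joint_positions"],1),o["opening"]*87,o["grasp_force"],o["contact_force"])
info=arm.camera_info("wrist");im=arm.get_image("wrist");cv2.imwrite("pics/w4.png",im);pickle.dump(info,open("w4.pkl","wb"))
for th in ["nut","handle","board","lips"]:
    print(th,[(np.round(d["xy"],1).tolist(),round(d["confidence"],2)) for d in arm.spot_point(th,"wrist")])
p=np.array(o["ee_pos"])
for z in (.07,.058,.02): print(z,np.round(proj("w",(p[0],p[1],z),info),1))
print(np.round(proj("w",(p[0],p[1],p[2]-.05),info),1))
cv2.imwrite("pics/w4b.png",cv2.resize(im[60:320,160:480],None,fx=2.3,fy=2.3,interpolation=2))
E
```

```text
[ 0.50325255 -0.13276089  0.16058195] [-1.79961854e+02  9.66020741e-02  1.09270042e+02] [-33.7   7.   49.  108.7  -5.6  66.7  36.5] 19.372862688108704 29.97995674610138 [-0.37088472 -0.00705708 -1.96189155]
nut [([458.5, 35.6], 0.89), ([317.5, 225.9], 0.56)]
handle [([323.4, 258.6], 0.75), ([486.4, 24.7], 0.59)]
board [([317.2, 184.9], 0.88)]
lips [([316.3, 201.0], 0.68), ([316.5, 185.2], 0.2)]
0.07 [318.7 209.2]
0.058 [318.8 205. ]
0.02 [319.  193.9]
[318.5 226.7]
```

View pics/w4b.png

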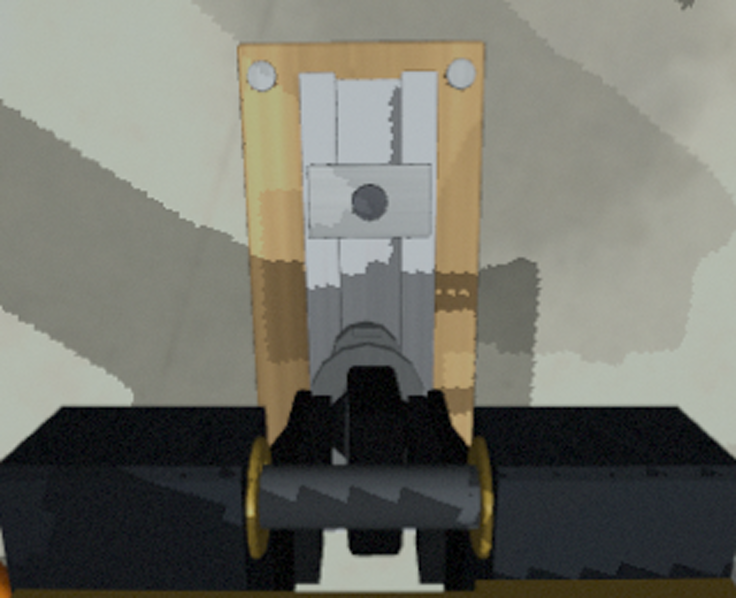

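The view looks down the slot. The slot edges are at crop columns 339 and 402 and the nut tip is at (366,330). The wing centre is at about 374, so the nut may be tilted in the grip. I zoom in to check.

```bash
python3 - <<'E'
from h import *
import pickle
im=cv2.imread("pics/w4.png");i=pickle.load(open("w4.pkl","rb"))
z=cv2.resize(im[188:308,255:387],None,fx=5,fy=5,interpolation=1)
z=np.clip(z.astype(float)*1.8+15,0,255).astype(np.uint8)
p=np.array([.50325,-.13276,.16058]);a=np.radians(109.27);x=np.array([np.cos(a),np.sin(a),0]);y=np.array([np.sin(a),-np.cos(a),0])
# expected box of nut parts (tool plane), TCP at nut z=.051
def L(P,c):
    q=[((np.array(proj("w",p+P_[0]*x+P_[1]*y+np.array([0,0,P_[2]-.051]),i))-[255,188]+.5)*5-.5).astype(int) for P_ in P]
    cv2.polylines(z,[np.array(q)],True,c,1)
L([(.017,-.006,.067),(.017,.006,.067),(-.017,.006,.067),(-.017,-.006,.067)],(0,0,255))
L([(.017,-.006,.067),(.017,.006,.067),(.017,.006,.035),(.017,-.006,.035)],(0,255,255))
t=np.linspace(0,2*np.pi,40)
L([(.016*np.cos(k),.016*np.sin(k),.017) for k in t],(0,255,0))
L([(.009*np.sign(np.cos(k))+.010*np.cos(k),.010*np.sin(k),.008) for k in t],(255,100,0))
cv2.imwrite("pics/w4z.png",z)
E
```

View pics/w4z.png

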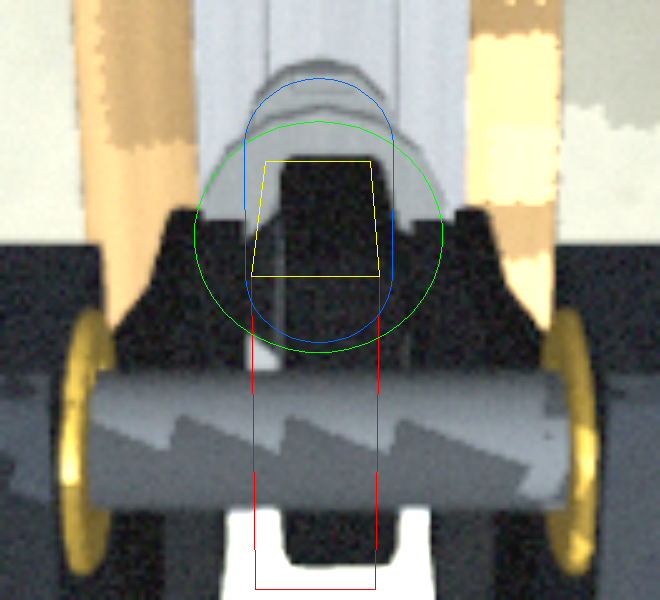

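The zoom explains the 19 mm opening. The finger tips hold the round hub under the wing rather than the wing itself: the wing spans 280–398 and the finger gap 228–433, with a slight tilt. I'll set the nut down on clear bench and regrip higher, with the tips above the hub.

>>> apply_moves --increments '[{"travel":[8,3,0],"rot":[0,0,0]},{"travel":[26,9,0],"rot":[0,0,0]},{"travel":[50,18,0],"rot":[0,0,0]},{"travel":[78,28,5],"rot":[0,0,0]},{"travel":[104,38,15],"rot":[0,0,0]},{"travel":[126,46,32],"rot":[0,0,0]},{"travel":[139,51,52],"rot":[0,0,0]},{"travel":[144,53,72],"rot":[0,0,0]},{"travel":[144,53,88],"rot":[0,0,0]},{"travel":[144,53,96],"rot":[0,0,0]}]'

```text
time_s: 9.9
ee_pos: [0.5036, 0.0275, 0.0625]
eef_rot: [-179.8, -0.1, 110.0]
contact_force: [-0.3, -1.0, -1.9]
opening: 0.218
grasp_force: 30.0
```

>>> apply_moves --increments '[{"travel":[0,0,2],"rot":[0,0,0]},{"travel":[0,0,4],"rot":[0,0,0]},{"travel":[0,0,6],"rot":[0,0,0]},{"travel":[0,0,8],"rot":[0,0,0]},{"travel":[0,0,10],"rot":[0,0,0]},{"travel":[0,0,11],"rot":[0,0,0]},{"travel":[0,0,12],"rot":[0,0,0]},{"travel":[0,0,12],"rot":[0,0,0]},{"travel":[0,0,12],"rot":[0,0,0]},{"travel":[0,0,12],"rot":[0,0,0]}]'

```text
time_s: 10.73
ee_pos: [0.5054, 0.0249, 0.0527]
eef_rot: [180.0, -0.0, 109.8]
contact_force: [-0.7, 0.0, -1.6]
opening: 0.219
grasp_force: 30.0
```

>>> apply_moves --increments '[{"travel":[0,0,0.5],"rot":[0,0,0]},{"travel":[0,0,1],"rot":[0,0,0]},{"travel":[0,0,1.5],"rot":[0,0,0]},{"travel":[0,0,2],"rot":[0,0,0]},{"travel":[0,0,2],"rot":[0,0,0]},{"travel":[0,0,2],"rot":[0,0,0]},{"travel":[0,0,2],"rot":[0,0,0]},{"travel":[0,0,2],"rot":[0,0,0]},{"travel":[0,0,2],"rot":[0,0,0]},{"travel":[0,0,2],"rot":[0,0,0]}]'

```text
time_s: 11.57
ee_pos: [0.5054, 0.0249, 0.0508]
eef_rot: [180.0, -0.0, 109.8]
contact_force: [-1.7, -0.4, 4.9]
opening: 0.218
grasp_force: 30.1
```

>>> apply_moves --increments '[{"travel":[0,0,0],"rot":[0,0,0]},{"travel":[0,0,0],"rot":[0,0,0]},{"travel":[0,0,0],"rot":[0,0,0]},{"travel":[0,0,0],"rot":[0,0,0]},{"travel":[0,0,0],"rot":[0,0,0]},{"travel":[0,0,-3],"rot":[0,0,0]},{"travel":[0,0,-7],"rot":[0,0,0]},{"travel":[0,0,-11],"rot":[0,0,0]},{"travel":[0,0,-13],"rot":[0,0,0]},{"travel":[0,0,-13],"rot":[0,0,0]}]' --hand 40

```text
time_s: 12.4
ee_pos: [0.5059, 0.0251, 0.0644]
eef_rot: [179.9, -0.0, 109.8]
contact_force: [-0.2, -0.2, -0.2]
opening: 0.458
grasp_force: 0.0
```

>>> apply_moves --increments '[{"travel":[0,0,0],"rot":[0,0,0]},{"travel":[0,0,0],"rot":[0,0,0]},{"travel":[0,0,0],"rot":[0,0,0]},{"travel":[0,0,0],"rot":[0,0,0]},{"travel":[0,0,0],"rot":[0,0,0]},{"travel":[0,0,0],"rot":[0,0,0]},{"travel":[0,0,0],"rot":[0,0,0]},{"travel":[0,0,0],"rot":[0,0,0]},{"travel":[0,0,0],"rot":[0,0,0]},{"travel":[0,0,0],"rot":[0,0,0]}]' --hand 0 --squeeze 30

```text
time_s: 13.23
ee_pos: [0.5052, 0.0249, 0.0634]
eef_rot: [-180.0, -0.0, 109.8]
contact_force: [-0.3, 0.8, -1.4]
opening: 0.135
grasp_force: 30.0
```

```bash
python3 - <<'E'
from h import *
o=arm.get_obs();print(o["ee_pos"],o["eef_rot"],o["opening"]*87,o["grasp_force"],o["contact_force"])
E
```

```text
[0.50515464 0.02491964 0.06342098] [-1.79985192e+02 -3.58171481e-03  1.09765383e+02] 11.768682667964912 29.9659064412117 [-0.29070137  0.77415656 -1.3673405 ]
```

>>> apply_moves --increments '[{"travel":[0,0,-8],"rot":[0,0,0]},{"travel":[0,0,-28],"rot":[0,0,0]},{"travel":[-6,-2,-54],"rot":[0,0,0]},{"travel":[-22,-8,-80],"rot":[0,0,0]},{"travel":[-48,-18,-98],"rot":[0,0,0]},{"travel":[-80,-29,-106],"rot":[0,0,0]},{"travel":[-112,-41,-107],"rot":[0,0,0]},{"travel":[-134,-49,-107],"rot":[0,0,0]},{"travel":[-144,-53,-107],"rot":[0,0,0]},{"travel":[-144,-53,-107],"rot":[0,0,0]}]'

```text
time_s: 14.07
ee_pos: [0.5036, -0.1324, 0.1714]
eef_rot: [180.0, 0.1, 109.4]
contact_force: [-0.1, -0.2, -1.8]
opening: 0.136
grasp_force: 30.0
```

```bash
cat > look.py <<'E'
from h import *
import pickle,sys
n=sys.argv[1]; H=float(sys.argv[2])
o=arm.get_obs();p=np.array(o["ee_pos"]);print(p,o["eef_rot"],np.round(o["joint_positions"],1),o["opening"]*87,o["contact_force"])
i=arm.camera_info("wrist");im=arm.get_image("wrist");cv2.imwrite(f"pics/{n}.png",im);pickle.dump((i,o),open(f"{n}.pkl","wb"))
for th in ["nut","handle","board","lips"]:
    print(th,[(np.round(d["xy"],1).tolist(),round(d["confidence"],2)) for d in arm.spot_point(th,"wrist")])
u0,v0,W,Hh=255,100,132,200; s=3
z=cv2.resize(im[v0:v0+Hh,u0:u0+W],None,fx=5,fy=s,interpolation=1)
z=np.clip(z.astype(float)*1.6+15,0,255).astype(np.uint8)
a=np.radians(o["eef_rot"][2]);x=np.array([np.cos(a),np.sin(a),0]);y=np.array([np.sin(a),-np.cos(a),0])
def L(P,c,cl=True):
    q=[((np.array(proj("w",p+P_[0]*x+P_[1]*y+np.array([0,0,P_[2]-H]),i))-[u0,v0]+.5)*[5,s]-.5).astype(int) for P_ in P]
    cv2.polylines(z,[np.array(q)],cl,c,1)
L([(.017,-.006,.067),(.017,.006,.067),(-.017,.006,.067),(-.017,-.006,.067)],(0,0,255))
t=np.linspace(0,2*np.pi,40)
L([(.016*np.cos(k),.016*np.sin(k),.017) for k in t],(0,255,0))
L([(.009*np.sign(np.cos(k))+.010*np.cos(k),.010*np.sin(k),.008) for k in t],(255,100,0))
zl=.058-p[2]+H
for e in(-.0115,0,.0115): L([(.02,e,zl),(.12,e,zl)],(255,0,255),False)
cv2.imwrite(f"pics/{n}z.png",z)
E
python3 look.py w5 .0634
```

```text
[ 0.5035555  -0.13239594  0.17138577] [1.79974058e+02 8.50336312e-02 1.09426124e+02] [-34.5   6.2  49.5 108.   -5.   67.9  36.2] 11.83610278429793 [-0.12427521 -0.20613084 -1.81574557]
nut [([321.0, 219.3], 0.98), ([450.2, 38.9], 0.82)]
handle [([320.3, 246.0], 0.68), ([477.1, 28.2], 0.64)]
board [([321.8, 181.6], 0.83)]
lips [([318.8, 199.4], 0.8)]
```

View pics/w5z.png

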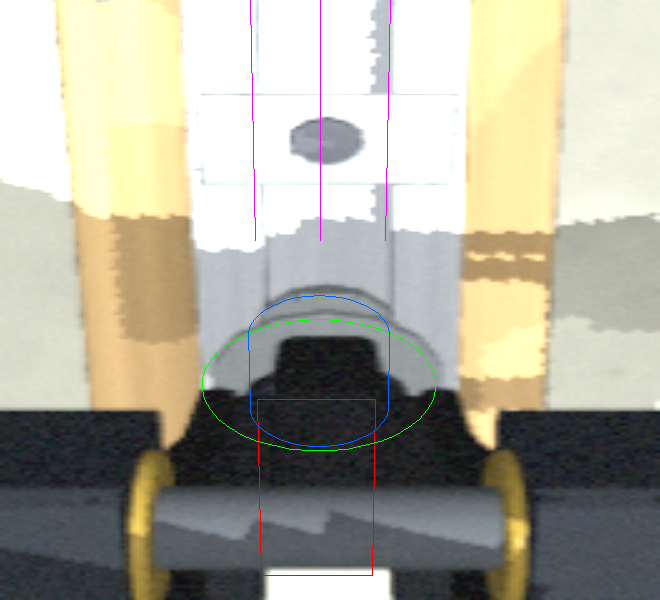

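The nut tip arc (268–392, centre 330) and the slot (267–394, centre 330.5) line up, and the wing is upright at 277–380. I descend to just above the lips, then feel downward in small steps.

>>> apply_moves --increments '[{"travel":[1,0.1,4],"rot":[0,0,-0.004]},{"travel":[2,0.2,12],"rot":[0,0,-0.008]},{"travel":[3,0.3,21],"rot":[0,0,-0.008]},{"travel":[3,0.3,30],"rot":[0,0,-0.008]},{"travel":[3,0.3,36],"rot":[0,0,-0.008]},{"travel":[3,0.3,39],"rot":[0,0,-0.008]},{"travel":[3,0.3,40],"rot":[0,0,-0.008]},{"travel":[3,0.3,40],"rot":[0,0,-0.008]},{"travel":[3,0.3,40],"rot":[0,0,-0.008]},{"travel":[3,0.3,40],"rot":[0,0,-0.008]}]'

```text
time_s: 15.15
ee_pos: [0.5038, -0.1257, 0.131]
eef_rot: [180.0, 0.0, 110.2]
contact_force: [-0.6, 0.2, -2.4]
opening: 0.133
grasp_force: 30.0
```

```bash
python3 look.py w6 .0634
```

```text
[ 0.50375231 -0.12572805  0.13095245] [1.79951912e+02 1.57063875e-02 1.10219892e+02] [-33.8   9.2  48.9 110.8  -7.7  63.3  38.5] 11.583318087925072 [-0.61770071  0.18034659 -2.410253  ]
nut [([471.0, 38.1], 0.8), ([320.4, 219.6], 0.78), ([314.4, 199.2], 0.72)]
handle [([506.3, 24.7], 0.81), ([321.9, 246.3], 0.6)]
board [([312.4, 200.4], 0.78)]
lips [([312.7, 221.2], 0.57)]
```

View pics/w6z.png

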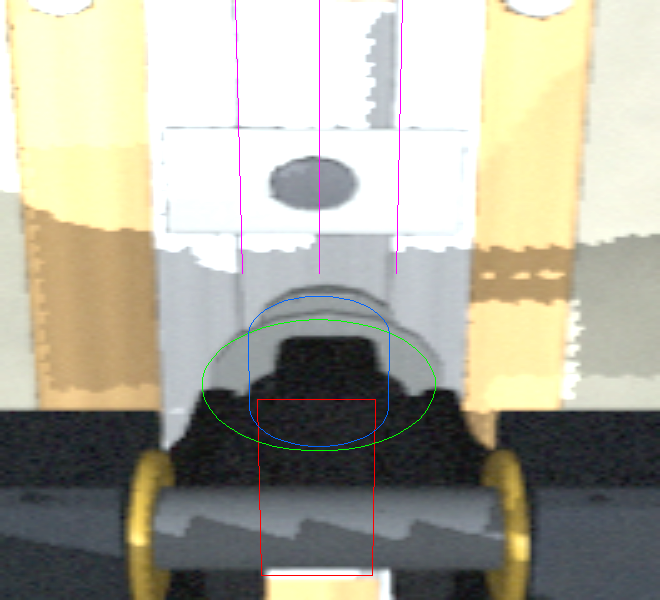

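The slot (239–395, centre 317) is now about 11 zoomed pixels left of the nut axis (328), so I shift −1.7 mm in tool y and start down.

>>> apply_moves --increments '[{"travel":[0,-0.5,0],"rot":[0,0,0]},{"travel":[0,-1,0],"rot":[0,0,0]},{"travel":[0,-1.5,0],"rot":[0,0,0]},{"travel":[0,-1.7,1],"rot":[0,0,0]},{"travel":[0,-1.7,2],"rot":[0,0,0]},{"travel":[0,-1.7,3],"rot":[0,0,0]},{"travel":[0,-1.7,3.5],"rot":[0,0,0]},{"travel":[0,-1.7,4],"rot":[0,0,0]},{"travel":[0,-1.7,4],"rot":[0,0,0]},{"travel":[0,-1.7,4],"rot":[0,0,0]}]'

```text
time_s: 16.23
ee_pos: [0.5018, -0.1262, 0.1265]
eef_rot: [-180.0, -0.0, 110.2]
contact_force: [0.9, -0.3, -1.9]
opening: 0.137
grasp_force: 30.0
```

>>> apply_moves --increments '[{"travel":[0,0,0.6],"rot":[0,0,0]},{"travel":[0,0,1.2],"rot":[0,0,0]},{"travel":[0,0,1.8],"rot":[0,0,0]},{"travel":[0,0,2.4],"rot":[0,0,0]},{"travel":[0,0,3],"rot":[0,0,0]},{"travel":[0,0,3.5],"rot":[0,0,0]},{"travel":[0,0,4],"rot":[0,0,0]},{"travel":[0,0,4],"rot":[0,0,0]},{"travel":[0,0,4],"rot":[0,0,0]},{"travel":[0,0,4],"rot":[0,0,0]}]'

```text
time_s: 17.07
ee_pos: [0.5018, -0.1262, 0.1226]
eef_rot: [180.0, -0.0, 110.2]
contact_force: [0.0, 0.4, -1.2]
opening: 0.134
grasp_force: 30.0
```

>>> apply_moves --increments '[{"travel":[0,0,0.5],"rot":[0,0,0]},{"travel":[0,0,1],"rot":[0,0,0]},{"travel":[0,0,1.5],"rot":[0,0,0]},{"travel":[0,0,2],"rot":[0,0,0]},{"travel":[0,0,2.5],"rot":[0,0,0]},{"travel":[0,0,3],"rot":[0,0,0]},{"travel":[0,0,3],"rot":[0,0,0]},{"travel":[0,0,3],"rot":[0,0,0]},{"travel":[0,0,3],"rot":[0,0,0]},{"travel":[0,0,3],"rot":[0,0,0]}]'

```text
time_s: 17.9
ee_pos: [0.5018, -0.1262, 0.1196]
eef_rot: [180.0, -0.0, 110.2]
contact_force: [0.2, 0.2, -2.3]
opening: 0.136
grasp_force: 30.0
```

>>> apply_moves --increments '[{"travel":[0,0,0.5],"rot":[0,0,0]},{"travel":[0,0,1],"rot":[0,0,0]},{"travel":[0,0,1.5],"rot":[0,0,0]},{"travel":[0,0,2],"rot":[0,0,0]},{"travel":[0,0,2.5],"rot":[0,0,0]},{"travel":[0,0,3],"rot":[0,0,0]},{"travel":[0,0,3],"rot":[0,0,0]},{"travel":[0,0,3],"rot":[0,0,0]},{"travel":[0,0,3],"rot":[0,0,0]},{"travel":[0,0,3],"rot":[0,0,0]}]'

```text
time_s: 18.73
ee_pos: [0.5019, -0.1262, 0.1166]
eef_rot: [180.0, -0.0, 110.2]
contact_force: [-0.3, -1.0, -2.7]
opening: 0.134
grasp_force: 30.0
```

>>> apply_moves --increments '[{"travel":[0,0,0.5],"rot":[0,0,0]},{"travel":[0,0,1],"rot":[0,0,0]},{"travel":[0,0,1.5],"rot":[0,0,0]},{"travel":[0,0,2],"rot":[0,0,0]},{"travel":[0,0,2.5],"rot":[0,0,0]},{"travel":[0,0,3],"rot":[0,0,0]},{"travel":[0,0,3],"rot":[0,0,0]},{"travel":[0,0,3],"rot":[0,0,0]},{"travel":[0,0,3],"rot":[0,0,0]},{"travel":[0,0,3],"rot":[0,0,0]}]'

```text
time_s: 19.57
ee_pos: [0.5018, -0.1261, 0.1136]
eef_rot: [180.0, -0.0, 110.2]
contact_force: [0.6, 0.4, -3.1]
opening: 0.135
grasp_force: 30.0
```

>>> apply_moves --increments '[{"travel":[0,0,0.5],"rot":[0,0,0]},{"travel":[0,0,1],"rot":[0,0,0]},{"travel":[0,0,1.5],"rot":[0,0,0]},{"travel":[0,0,2],"rot":[0,0,0]},{"travel":[0,0,2.5],"rot":[0,0,0]},{"travel":[0,0,3],"rot":[0,0,0]},{"travel":[0,0,3],"rot":[0,0,0]},{"travel":[0,0,3],"rot":[0,0,0]},{"travel":[0,0,3],"rot":[0,0,0]},{"travel":[0,0,3],"rot":[0,0,0]}]'

```text
time_s: 20.4
ee_pos: [0.5018, -0.1262, 0.1106]
eef_rot: [180.0, 0.0, 110.2]
contact_force: [0.4, 0.0, -2.2]
opening: 0.136
grasp_force: 30.0
```

>>> apply_moves --increments '[{"travel":[0,0,0.5],"rot":[0,0,0]},{"travel":[0,0,1],"rot":[0,0,0]},{"travel":[0,0,1.5],"rot":[0,0,0]},{"travel":[0,0,2],"rot":[0,0,0]},{"travel":[0,0,2.5],"rot":[0,0,0]},{"travel":[0,0,3],"rot":[0,0,0]},{"travel":[0,0,3],"rot":[0,0,0]},{"travel":[0,0,3],"rot":[0,0,0]},{"travel":[0,0,3],"rot":[0,0,0]},{"travel":[0,0,3],"rot":[0,0,0]}]'

```text
time_s: 21.23
ee_pos: [0.5018, -0.1262, 0.1076]
eef_rot: [180.0, -0.0, 110.2]
contact_force: [1.0, 1.0, -1.6]
opening: 0.137
grasp_force: 30.0
```

>>> apply_moves --increments '[{"travel":[0,0,0.4],"rot":[0,0,0]},{"travel":[0,0,0.8],"rot":[0,0,0]},{"travel":[0,0,1.2],"rot":[0,0,0]},{"travel":[0,0,1.6],"rot":[0,0,0]},{"travel":[0,0,2],"rot":[0,0,0]},{"travel":[0,0,2.5],"rot":[0,0,0]},{"travel":[0,0,3],"rot":[0,0,0]},{"travel":[0,0,3],"rot":[0,0,0]},{"travel":[0,0,3],"rot":[0,0,0]},{"travel":[0,0,3],"rot":[0,0,0]}]'

```text
time_s: 22.07
ee_pos: [0.5019, -0.1262, 0.1048]
eef_rot: [180.0, -0.0, 110.2]
contact_force: [-0.7, 0.4, 4.4]
opening: 0.138
grasp_force: 30.0
```

```bash
python3 - <<'E'
from h import *
for _ in range(5):
    arm.get_image("side");o=arm.get_obs();print(o["ee_pos"],np.round(o["contact_force"],2))
E
```

```text
[ 0.50182538 -0.12617705  0.1047019 ] [-2.19  0.91  3.47]
[ 0.50185479 -0.12619245  0.10467715] [-2.4   0.2   4.12]
[ 0.5018453  -0.12618893  0.1046517 ] [-2.04  0.96  3.99]
[ 0.50183768 -0.12616479  0.10461645] [-2.6   0.32  3.78]
[ 0.50188064 -0.12617039  0.10464922] [-1.69  0.35  3.06]
```

>>> apply_moves --increments '[{"travel":[0,0,0.4],"rot":[0,0,0]},{"travel":[0,0,0.8],"rot":[0,0,0]},{"travel":[0,0,1.2],"rot":[0,0,0]},{"travel":[0,0,1.6],"rot":[0,0,0]},{"travel":[0,0,2],"rot":[0,0,0]},{"travel":[0,0,2.5],"rot":[0,0,0]},{"travel":[0,0,3],"rot":[0,0,0]},{"travel":[0,0,3],"rot":[0,0,0]},{"travel":[0,0,3],"rot":[0,0,0]},{"travel":[0,0,3],"rot":[0,0,0]}]'

```text
time_s: 23.15
ee_pos: [0.5018, -0.1262, 0.1017]
eef_rot: [180.0, -0.0, 110.2]
contact_force: [-2.0, 0.1, 6.9]
opening: 0.131
grasp_force: 30.0
```

```bash
python3 - <<'E'
from h import *
for _ in range(5):
    arm.get_image("side");o=arm.get_obs();print(o["ee_pos"],np.round(o["contact_force"],2))
for th in ["nut","handle","washer"]:
    for d in arm.spot_point(th,"side")[:3]: print(th,np.round(d["xy"],1),round(d["confidence"],2))
E
```

```text
[ 0.50185741 -0.12621341  0.10174708] [-2.18  0.61  5.68]
[ 0.50185608 -0.12622425  0.10176895] [-2.2  -0.03  5.65]
[ 0.50186319 -0.12619033  0.10177862] [-2.04  0.04  6.66]
[ 0.50187271 -0.12619543  0.10178316] [-3.38  0.58  6.33]
[ 0.501864   -0.12619437  0.10177843] [-2.74  0.26  6.69]
nut [360.2 188.5] 0.82
nut [292.7 239.5] 0.74
nut [373.  260.3] 0.52
handle [371.1 239.3] 0.61
handle [292.8 215.1] 0.6
handle [360.7 162.8] 0.49Traceback (most recent call last):
  File "<stdin>", line 5, in <module>
ValueError: it knows: board, handle, lips, nut
```

>>> apply_moves --increments '[{"travel":[0,-0.1,0.4],"rot":[0,0,0]},{"travel":[0,-0.2,0.8],"rot":[0,0,0]},{"travel":[0,-0.3,1.2],"rot":[0,0,0]},{"travel":[0,-0.4,1.6],"rot":[0,0,0]},{"travel":[0,-0.5,2],"rot":[0,0,0]},{"travel":[0,-0.5,2.5],"rot":[0,0,0]},{"travel":[0,-0.5,3],"rot":[0,0,0]},{"travel":[0,-0.5,3],"rot":[0,0,0]},{"travel":[0,-0.5,3],"rot":[0,0,0]},{"travel":[0,-0.5,3],"rot":[0,0,0]}]'

```text
time_s: 24.33
ee_pos: [0.5018, -0.1263, 0.0992]
eef_rot: [179.9, -0.0, 110.2]
contact_force: [-3.1, 0.6, 9.2]
opening: 0.139
grasp_force: 30.0
```

```bash
python3 - <<'E'
from h import *
for _ in range(5):
    arm.get_image("side");o=arm.get_obs();print(o["ee_pos"],np.round(o["contact_force"],2),np.round(o["ft_torque"],3))
print(o["joint_positions"])
E
```

```text
[ 0.50181131 -0.12626946  0.09918458] [-2.63  1.3   9.62] [ 0.139  0.631 -0.002]
[ 0.50181333 -0.12623182  0.09918611] [-2.71 -0.42  8.39] [0.195 0.678 0.044]
[ 0.50178442 -0.12624173  0.09915844] [-2.87  0.9   8.66] [ 0.15   0.703 -0.001]
[ 0.50182197 -0.12624223  0.09919076] [-3.06  0.54  8.78] [0.176 0.645 0.021]
[ 0.50179834 -0.12620798  0.09917507] [-2.12  0.13  8.87] [0.179 0.615 0.006]
[-32.56464065  11.74349421  48.35601548 112.74910801 -10.18923066
  59.74571147  40.59121667]
```

>>> apply_moves --increments '[{"travel":[0,0,0],"rot":[0,0,0.04]},{"travel":[0,0,0],"rot":[0,0,0.12]},{"travel":[0,0,0],"rot":[0,0,0.2]},{"travel":[0,0,0],"rot":[0,0,0.29]},{"travel":[0,0,0],"rot":[0,0,0.38]},{"travel":[0,0,0],"rot":[0,0,0.47]},{"travel":[0,0,0],"rot":[0,0,0.56]},{"travel":[0,0,0],"rot":[0,0,0.65]},{"travel":[0,0,0],"rot":[0,0,0.73]},{"travel":[0,0,0],"rot":[0,0,0.79]}]'

```text
time_s: 25.42
ee_pos: [0.5026, -0.1262, 0.0994]
eef_rot: [179.9, -0.1, 64.8]
contact_force: [-0.1, 1.4, 8.5]
opening: 0.136
grasp_force: 30.0
```

```bash
python3 - <<'E'
from h import *
for _ in range(3):
    arm.get_image("side");o=arm.get_obs();print(o["ee_pos"],o["eef_rot"],np.round(o["contact_force"],2),np.round(o["ft_torque"],3),o["opening"]*87)
E
```

```text
[ 0.50263005 -0.1261777   0.09938976] [ 1.79875709e+02 -6.38803074e-02  6.46400278e+01] [-1.2   1.56  8.87] [0.143 0.294 0.057] 11.776490320316567
[ 0.50266308 -0.12624341  0.09942741] [ 1.79868017e+02 -5.94763224e-02  6.48923024e+01] [-2.49  0.61  8.28] [0.02  0.305 0.032] 11.810524353215198
[ 0.50264633 -0.1262138   0.09941464] [ 1.79871416e+02 -6.14651429e-02  6.49636727e+01] [-0.65  0.61  8.87] [ 0.11   0.364 -0.021] 11.500026059506288
```

>>> apply_moves --increments '[{"travel":[0,0,0],"rot":[0,0,0.06]},{"travel":[0,0,0],"rot":[0,0,0.15]},{"travel":[0,0,0],"rot":[0,0,0.25]},{"travel":[0,0,0],"rot":[0,0,0.35]},{"travel":[0,0,0],"rot":[0,0,0.45]},{"travel":[0,0,0],"rot":[0,0,0.55]},{"travel":[0,0,0],"rot":[0,0,0.65]},{"travel":[0,0,0],"rot":[0,0,0.73]},{"travel":[0,0,0],"rot":[0,0,0.787]},{"travel":[0,0,0],"rot":[0,0,0.787]}]'

```text
time_s: 26.4
ee_pos: [0.5016, -0.1255, 0.0989]
eef_rot: [-179.9, -0.0, 19.8]
contact_force: [-2.7, 2.6, 9.3]
opening: 0.135
grasp_force: 30.0
```

```bash
python3 - <<'E'
from h import *
for _ in range(4):
    arm.get_image("side");o=arm.get_obs();print(o["ee_pos"],o["eef_rot"],np.round(o["contact_force"],2),np.round(o["ft_torque"],3),o["opening"]*87)
E
```

```text
[ 0.50163697 -0.12552472  0.0989671 ] [-1.79936915e+02 -1.96777104e-02  1.98799062e+01] [-2.85  1.68  9.68] [0.482 0.928 0.033] 11.744108048385907
[ 0.50164693 -0.12550763  0.09896144] [-1.79932677e+02 -2.31437828e-02  1.99044140e+01] [-3.01  2.46  9.22] [0.467 0.843 0.027] 11.609147528974692
[ 0.5016493  -0.1255445   0.09896208] [-1.79931801e+02 -2.68186101e-02  1.99034054e+01] [-2.59  3.27  8.87] [0.476 0.838 0.016] 11.804395139566264
[ 0.50164326 -0.12552703  0.09895275] [-1.79929319e+02 -2.83713232e-02  1.99061136e+01] [-3.21  2.88  8.49] [ 0.524  0.873 -0.016] 11.810984846858213
```

>>> apply_moves --increments '[{"travel":[0,0,-0.4],"rot":[0,0,0]},{"travel":[0,0,-0.8],"rot":[0,0,0]},{"travel":[0,0,-1.2],"rot":[0,0,0]},{"travel":[0,0,-1.6],"rot":[0,0,0]},{"travel":[0,0,-2],"rot":[0,0,0]},{"travel":[0,0,-2.5],"rot":[0,0,0]},{"travel":[0,0,-3],"rot":[0,0,0]},{"travel":[0,0,-3.5],"rot":[0,0,0]},{"travel":[0,0,-3.8],"rot":[0,0,0]},{"travel":[0,0,-3.8],"rot":[0,0,0]}]'

```text
time_s: 27.43
ee_pos: [0.5013, -0.1259, 0.1023]
eef_rot: [-180.0, -0.0, 19.9]
contact_force: [-1.7, 2.7, 4.0]
opening: 0.132
grasp_force: 30.0
```

```bash
python3 - <<'E'
from h import *
for _ in range(3):
    arm.get_image("side");o=arm.get_obs();print(o["ee_pos"],o["eef_rot"],np.round(o["contact_force"],2),np.round(o["ft_torque"],3),o["opening"]*87)
E
```

```text
[ 0.5012593  -0.1259427   0.10234702] [-1.79955330e+02 -7.07721136e-04  1.98814226e+01] [-2.1   3.76  4.57] [0.804 0.663 0.033] 11.612144538738562
[ 0.50124169 -0.12595704  0.10233849] [-1.79955089e+02  4.29958007e-04  1.98790599e+01] [-2.85  3.66  3.2 ] [0.779 0.695 0.044] 11.956753284580333
[ 0.50126002 -0.12595803  0.10233639] [-1.79956888e+02 -4.01059270e-04  1.98803429e+01] [-2.73  4.27  4.59] [ 0.885  0.694 -0.001] 11.6107527160278
```

>>> apply_moves --increments '[{"travel":[0,0,-0.2],"rot":[0,0,0]},{"travel":[0,0,-0.4],"rot":[0,0,0]},{"travel":[0,0,-0.6],"rot":[0,0,0]},{"travel":[0,0,-0.8],"rot":[0,0,0]},{"travel":[0,0,-1],"rot":[0,0,0]},{"travel":[0,0,-1.1],"rot":[0,0,0]},{"travel":[0,0,-1.1],"rot":[0,0,0]},{"travel":[0,0,-1.1],"rot":[0,0,0]},{"travel":[0,0,-1.1],"rot":[0,0,0]},{"travel":[0,0,-1.1],"rot":[0,0,0]}]'

```text
time_s: 28.42
ee_pos: [0.5011, -0.126, 0.1029]
eef_rot: [-180.0, 0.0, 19.9]
contact_force: [2.3, 4.0, -11.5]
opening: 0.134
grasp_force: 29.9
```

```bash
python3 - <<'E'
from h import *
for _ in range(3):
    arm.get_image("side");o=arm.get_obs();print(o["ee_pos"],o["eef_rot"],np.round(o["contact_force"],2),np.round(o["ft_torque"],3),o["opening"]*87)
E
```

```text
[ 0.50106818 -0.12599315  0.10285301] [-1.79985372e+02  1.97478483e-02  1.98814893e+01] [  2.28   4.02 -13.  ] [ 0.929 -0.481  0.01 ] 12.104208157441121
[ 0.50107746 -0.12597267  0.10287575] [-1.79983073e+02  1.75345325e-02  1.98814673e+01] [  3.31   3.22 -13.18] [ 0.93  -0.525  0.037] 12.170092785854346
[ 0.50107534 -0.12600171  0.10288203] [-1.79984868e+02  1.87238735e-02  1.98814945e+01] [  3.18   4.64 -13.7 ] [ 0.974 -0.558  0.005] 11.862496645195622
```

The pull of −13 N at TCP z 0.1029 shows the grooves have caught the lips. I ease back 0.8 mm and release.

>>> apply_moves --increments '[{"travel":[0,0,0.3],"rot":[0,0,0]},{"travel":[0,0,0.6],"rot":[0,0,0]},{"travel":[0,0,0.8],"rot":[0,0,0]},{"travel":[0,0,0.8],"rot":[0,0,0]},{"travel":[0,0,0.8],"rot":[0,0,0]},{"travel":[0,0,0.8],"rot":[0,0,0]},{"travel":[0,0,0.8],"rot":[0,0,0]},{"travel":[0,0,0.8],"rot":[0,0,0]},{"travel":[0,0,0.8],"rot":[0,0,0]},{"travel":[0,0,0.8],"rot":[0,0,0]}]'

```text
time_s: 29.4
ee_pos: [0.5012, -0.1261, 0.1028]
eef_rot: [-179.9, 0.0, 19.9]
contact_force: [0.6, 5.5, -7.2]
opening: 0.137
grasp_force: 30.0
```

>>> apply_moves --increments '[{"travel":[0,0,0],"rot":[0,0,0]},{"travel":[0,0,0],"rot":[0,0,0]},{"travel":[0,0,0],"rot":[0,0,0]},{"travel":[0,0,0],"rot":[0,0,0]},{"travel":[0,0,0],"rot":[0,0,0]},{"travel":[0,0,0],"rot":[0,0,0]},{"travel":[0,0,0],"rot":[0,0,0]},{"travel":[0,0,0],"rot":[0,0,0]},{"travel":[0,0,0],"rot":[0,0,0]},{"travel":[0,0,0],"rot":[0,0,0]}]' --hand 32

```text
time_s: 30.23
ee_pos: [0.5013, -0.1263, 0.1026]
eef_rot: [180.0, 0.0, 19.9]
contact_force: [-0.6, -0.5, -0.0]
opening: 0.365
grasp_force: 0.0
```

>>> apply_moves --increments '[{"travel":[0,0,-3],"rot":[0,0,0]},{"travel":[0,0,-10],"rot":[0,0,0]},{"travel":[0,0,-20],"rot":[0,0,0]},{"travel":[0,0,-34],"rot":[0,0,0]},{"travel":[0,0,-50],"rot":[0,0,0]},{"travel":[0,0,-66],"rot":[0,0,0]},{"travel":[0,0,-80],"rot":[0,0,0]},{"travel":[0,0,-90],"rot":[0,0,0]},{"travel":[0,0,-95],"rot":[0,0,0]},{"travel":[0,0,-95],"rot":[0,0,0]}]'

```text
time_s: 31.07
ee_pos: [0.5021, -0.1264, 0.199]
eef_rot: [-180.0, -0.2, 19.9]
contact_force: [0.5, -0.2, -1.4]
opening: 0.367
grasp_force: 0.0
```

```bash
python3 - <<'E'
from h import *
i=arm.camera_info("wrist");w=arm.get_image("wrist");cv2.imwrite("pics/w9.png",w)
R={}
for c in ["wrist","side","scene"]:
    if c!="wrist": arm.get_image(c)
    for th in ["nut","handle"]:
        R[c,th]=[(np.round(d["xy"],1).tolist(),round(d["confidence"],2)) for d in arm.spot_point(th,c)];print(c,th,R[c,th])
for n,z in [("nut",.0435),("handle",.0945)]: print(n,[(c,np.round(proj(c,(.501,-.126,z),i if c=="wrist" else None),1)) for c in("wrist","side","scene")])
o=arm.get_obs();print(o["time_s"],o["ee_pos"],o["contact_force"],o["opening"]*87)
E
```

```text
wrist nut [([191.4, 62.7], 0.92), ([146.3, 182.9], 0.72), ([321.1, 192.0], 0.59)]
wrist handle [([125.3, 183.5], 0.92), ([318.6, 203.5], 0.83), ([168.0, 54.7], 0.6)]
side nut [([292.2, 240.3], 0.91), ([374.1, 257.3], 0.84), ([357.2, 187.2], 0.64)]
side handle [([361.1, 161.9], 0.73), ([292.7, 216.9], 0.57)]
scene nut [([342.9, 181.7], 0.82), ([282.5, 224.0], 0.72), ([340.7, 244.9], 0.46)]
scene handle [([344.5, 157.1], 0.85), ([283.5, 201.9], 0.53), ([346.6, 191.9], 0.48), ([339.9, 226.4], 0.46)]
nut [('wrist', array([319.4, 193. ])), ('side', array([361.1, 185.9])), ('scene', array([343., 177.]))]
handle [('wrist', array([319.3, 207.1])), ('side', array([361.6, 161.7])), ('scene', array([343.8, 157.9]))]
31.5167 [ 0.5011008  -0.12637165  0.19728685] [0.13474833 0.23569549 0.24818555] 32.068835651789115
```

All three cameras agree: the handle is within a pixel or a few of the projected locked pose, upright between the clips, and the arm is clear. Handing in.

```bash
python3 -c "
from cell import arm
print(arm.sign_off())"
```

```text
the job is handed in; nothing more can be done
None
```

The nut is fitted across the channel between the clips with its grooves caught under the lips, the arm is clear of it, and the job is handed in at about 31.5 s; no verdict came back, and the final state was checked by force readings and camera detections only.

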